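# Clear the headset cup and dock the valve socket board in the tester

### The arm

A 6-joint arm with a two-finger parallel gripper is mounted at the origin on the work surface. World frame = base frame: x ahead of the robot, y to its left, z up, the work surface at z = 0. Lengths are in mm, angles in rad, forces in N, time in s.
With the tool pointing down it reaches from about 275 to 750 mm from the base axis. Payload 10.2 kg.
Tool frame: the origin (TCP) lies midway between the tips of the shut fingers; the grasp point (between the pads) lies 19 mm behind it; z points along the fingers, y is the direction in which the jaws open and shut (so a half turn about z gives the same grasp; the last joint's range is limited). The gripper opens to 85 mm and grips with 20 to 120 N. Pads are 22 mm wide; open, the fingers measure 114 mm over their backs; the gripper's body (76 mm by 85 mm) begins 54 mm behind the grasp point. The pads swing forward as they close: fully open they stand 13 mm farther back than shut.
Start: joints at [-1.495, 0.313, 1.498, -0, 1.331, -0.223], TCP at [154.533, -501.748, 231.294] pointing down, gripper open.
Joint ranges: [-2.94, 2.94], [-0.97, 2.17], [0.19, 2.56], [-1.23, 4.37], [0.02, 3.11], [-2.88, 2.88]. Speed limits (rad/s): [2.39, 2.39, 3.01, 3.14, 3.14, 3.14].

### API

Orientations are given as a unit quaternion [w, x, y, z].
In Python, from rig import sense, optics, ctrl gives the robot as it stands.
- The arm moves only by the tool play_rows, never from a script. Its argument "plan" is a list of rows, each a list of 7 numbers: the shift along the world's x, y, z in mm, then the turn, a rotation vector about the world's x, y, z in rad, then the opening, from -1 (shut) to 1 (fully open), so that 0 is half open. A call has 1 to 5 rows; each row shifts and turns the pose as measured when the row begins; what a row does not reach is not made up. A row lasts 1/12 s, in which the tool goes at most 41.7 mm and 7.16 degrees, less where a joint would pass 70% of its speed; a pose out of reach is approached as far as the arm can. A call is refused whole if a number of a shift passes 41.7 or a number of a turn 0.125, either way. A call with a gripper value outside its range is refused whole. The fingers move at their own pace and stop on an object; "grip_force" is the grip in N (left out, the last holds). Time passes only in rows, so rows that do not move let the fingers close. It gives the time, the measured TCP pose, the force and the opening at its end, in the units of the state.
- sense(): the state, without advancing time (a new reading comes with each control period).
- optics.capture(name): name is "scene" or "side" or "wrist"; returns a dict with "img" (400x640x3 uint8, blue, green, red), "fx", "fy", "cx", "cy" (pixels), "dist" ([k1, k2, p1, p2, k3] as OpenCV has them; the pictures are not rectified), "world_to_cam" (4x4, takes a point from world to camera coordinates). Camera axes: x right, y up, looking along -z (the intrinsics and any distortion apply to the point x, -y, -z); pixel columns grow to the right and rows downward; lengths in mm; the calibration is good to about 2 mm. A picture is of the moment at which its call begins. There is no depth.
- ctrl.finish_job(): hands the job in, once; it reports no verdict.
The state is a dict: "time_s": time; "joints": joint angles; "dq": joint speeds; "tau": joint torques, N m; "eef_pos": TCP position; "ee_rot": TCP orientation; "force": force on the tool from outside, world axes, zero at the start; "wrist_torque": the same for the moment, N m; "grip_width": opening from 0.0 (shut) to 1.0 (fully open).
Only numpy, scipy, OpenCV 4.12 (cv2) and the standard library are available. Lean on these libraries where they do the work, as an engineer would, in place of code of your own. Each camera call takes 0.05 s, during which the arm holds its last target. There are 200 camera calls.

### The job

The headset cup has been left on the valve tester's loading plate, just where the socket board has to go in: pick it up and set it down, ear side up, wholly on the round cork mat (it is brittle bakelite, so put it down rather than drop it). Then slide the socket board, gold contacts first, in at the open end of the tester's guide rails and on until it is fully home in the connector, and let go. Leave everything else on the desk where it is.

Things in the scene. Friction and masses are not known exactly. Their poses are not given: they have to be found in the camera images.
- tester: Valve tester, fixed (all sizes here in mm). Origin on the desk, on the centre line, at the open end of its guide rails; +x is the way a board slides in (roughly away from the robot), z up. An aluminium plate 136 wide, 4 thick (top z = 4) carries it, starting at x = -125. From x = 116 to 250 stands its green-grey instrument case, 176 wide, 62 high, knobs to 80.
- loading_plate (a point): Centre of the loading plate: the bare part of the aluminium plate in front of the rails (tester x = -125 to 0), open on three sides. The point is on its top, 4 above the desk, at tester x = -62; axes as the tester's.
- rail_mouth (a point): Centre of the open end of the rails, on top of the plate, 4 above the desk (axes as the tester's). Two dark steel rails run from here to x = 115: walls at y = +-47, with inward lips reaching to y = +-39 at 10 to 13 above the plate, so a board cannot be laid in from above. From x = -20 to 0 the walls flare out to y = +-57 (10 high) and the lip ends turn up (18 high).
- connector (a point): Bottom middle of the front face of the cream connector at the far end of the rails, on top of the plate, at tester x = 100: the stop for the board's main plate. 94 wide, 22 high above the plate, with a slot 66 wide, 10 high and 13 deep that takes the board's tongue with play. Nothing springs or clicks: the board just slides until it stops dead.
- board: Loose test board, about 180 g: brown plate 92 (x) by 90 (y) by 6 thick; a tongue 60 wide with gold contacts sticks out 8 more at its +x edge. Origin at the centre of the plate's underside, z up. Starts flat on the desk, +x within 0.7 rad of world +x, on the other side of the tester from the mat. Fully home, its origin is at tester x = 54, z = 4, axes as the tester's.
- socket_block (a point): Centre of the black moulded block in the middle of the board (board x = y = 0), 21 above the board's underside; axes as the board's. 32 (x) by 30 (y), from 6 to 36 above the underside: the place to grip. On it stands the brass bayonet valve socket, a tube of diameter 25, up to 50 above the underside. Other parts are under 14 high, none close to its y faces.
- tongue_tip (a point): Middle of the front edge of the board's tongue: 54 ahead (+x) of the board's origin, 3 above its underside. At x = 108 of the tester's frame when fully home.
- cup: Scuffed black bakelite headset cup, loose: round, diameter 56, 30 high, straight sides, about 120 g. Origin at the centre of its flat underside; z points up out of the dished, perforated ear side. Starts flat on the tester's loading plate, in front of the open end of the rails.
- mat: Round cork mat lying on the desk, fixed: diameter 130, 4 thick; origin at the centre of its underside, on the desk. It lies to one side of the tester, left or right.
- valve: Smoked-glass valve standing on its black base, diameter 45, 98 high; origin under its base. Leave alone.
- lamp: Frosted-glass pilot lamp standing on its brass base beside the rails, diameter 26, 39 high; origin under its base. Leave alone.
- jack: Chrome jack plug body lying beside the loading plate, 75 long (its x), 15 thick; origin on the desk under its barrel. Leave alone.
- screwdriver: Screwdriver, 190 long, lying on the desk. Leave alone.
- multimeter: Yellow hand multimeter, 150 by 75 by 45 high, lying on the desk; origin at its underside's centre. Leave alone.
- mug: Blue mug, 80 across, 92 high; origin at its underside's centre. Leave alone.
- solder: Reel of solder with red flanges, diameter 60, 42 high; origin at its underside's centre. Leave alone.
Not all that is in view belongs to the job. There is more than one size of the cup; the job needs the smaller.

How it is judged:
By the outcome, as a careful person would: the job done as asked, in the order asked, and still so for the second after the job is handed in, with the robot touching nothing.
It also fails if it takes over 59 s, if anything falls off the work surface, if the arm or the gripper's body presses on something with over 40 N, if the wrist force passes 120 N, or if a joint passes its speed limit or range.

## Working session

There is one attempt and no reset: what is moved stays moved. The work goes in short steps, Python scripts to look and compute and a tool call to move; the robot and the scene stay as the last step left them, time stands still between calls to the robot, and variables do not carry over. Pictures are saved under pics/ and viewed, about 8 in all and at most 12, crops included, and the job is handed in when it is done.

Besides the shell and the picture viewer there is one more tool, called after "Emit:" as name([rows], argument=value, ...), one row to a line, values as JSON. play_rows: Moves the arm, as the interface text tells. Its arguments: {"type":"object","properties":{"plan":{"type":"array"},"grip_force":{"type":"number"}},"required":["plan"]}

```bash
mkdir -p pics; cat > h.py <<'E'
import numpy as np, cv2
from rig import sense, optics, ctrl
def cap(n,save=None):
    c=optics.capture(n)
    if save: cv2.imwrite('pics/'+save,c['img'])
    return c
def ray(c,u,v):
    K=np.array([[c['fx'],0,c['cx']],[0,c['fy'],c['cy']],[0,0,1.]])
    p=cv2.undistortPoints(np.array([[[u,v]]],float),K,np.array(c['dist'],float))[0,0]
    T=np.array(c['world_to_cam']);R=T[:3,:3];o=-R.T@T[:3,3]
    return o,R.T@np.array([p[0],-p[1],-1.])
def onz(c,u,v,z):
    o,d=ray(c,u,v); return o+d*(z-o[2])/d[2]
def proj(c,P):
    P=np.atleast_2d(np.array(P,float));T=np.array(c['world_to_cam'])
    q=P@T[:3,:3].T+T[:3,3];q=q*[1,-1,-1]
    K=np.array([[c['fx'],0,c['cx']],[0,c['fy'],c['cy']],[0,0,1.]])
    return cv2.projectPoints(q,np.zeros(3),np.zeros(3),K,np.array(c['dist'],float))[0][:,0]
E
python3 - <<'E'
from h import *
a=cap('scene','scene.png');b=cap('side','side.png')
for c in(a,b):
    T=np.array(c['world_to_cam']);print(-T[:3,:3].T@T[:3,3],c['fx'])
s=sense();print(s['time_s'],s['eef_pos'],s['ee_rot'])
E
```

```text
[1128.56246696 -557.65185825 1195.3060181 ] 477.2318749548815
[  217.52325098 -1143.21967968  1004.01927118] 464.39889276216957
0.1 [ 154.51125642 -501.51118754  230.80004954] [-5.69884565e-04  9.88859950e-01  1.48847817e-01  3.35031729e-05]
```

View pics/scene.png

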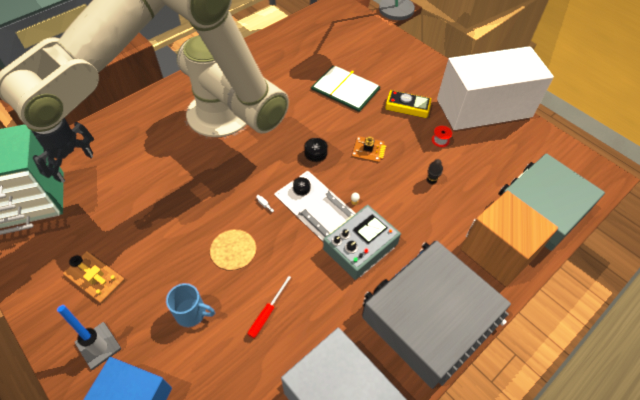

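View pics/side.png

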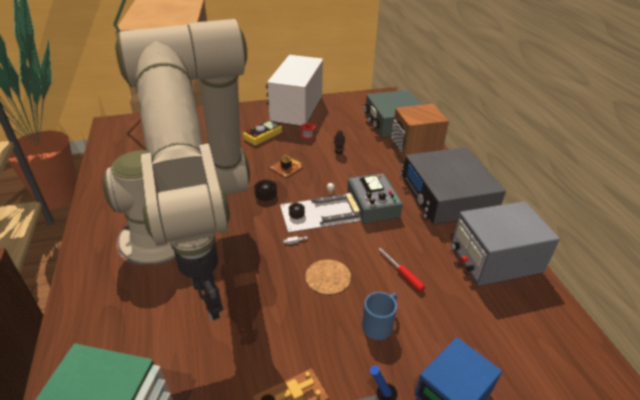

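Scene view: small cup at (302,186) on the loading plate, larger cup at (316,149) on the desk, so the first is the one to take. Board is at (369,148), mat at (233,249), lamp at (355,198) and jack at (264,203). A close crop will check this.

```bash
python3 - <<'E'
from h import *
a=cap('scene');i=a['img']
cv2.imwrite('pics/c1.png',cv2.resize(i[132:252,255:415],None,fx=5,fy=5,interpolation=cv2.INTER_CUBIC))
hsv=cv2.cvtColor(i,cv2.COLOR_BGR2HSV)
m=cv2.inRange(hsv,(15,60,150),(30,200,255))[215:280,200:265]
n,l,s,c=cv2.connectedComponentsWithStats(m);k=1+np.argmax(s[1:,4])
cn=max(cv2.findContours((l==k).astype(np.uint8),0,1)[0],key=cv2.contourArea)[:,0]+[200,215]
P=np.array([onz(a,u,v,4)[:2] for u,v in cn]).astype(np.float32);print('mat',cv2.minEnclosingCircle(P),cv2.fitEllipse(P))
for n,u,v,z in(('cup',302,183,30),('big',316,145,40),('board',369,148,20),('lamp',355,198,20),('jack',264,203,7)):print(n,onz(a,u,v,z))
E
```

```text
mat ((477.6271667480469, -282.4707336425781), 65.8636703491211) ((477.5368347167969, -282.81427001953125), (127.93978118896484, 129.06451416015625), 100.4931869506836)
cup [443.83802438   5.52659868  30.        ]
big [362.2791126  134.75384799  40.        ]
board [472.47629493 269.27456572  20.        ]
lamp [586.64974454  94.3232315   20.        ]
jack [ 412.63452678 -119.50677527    7.        ]
```

View pics/c1.png

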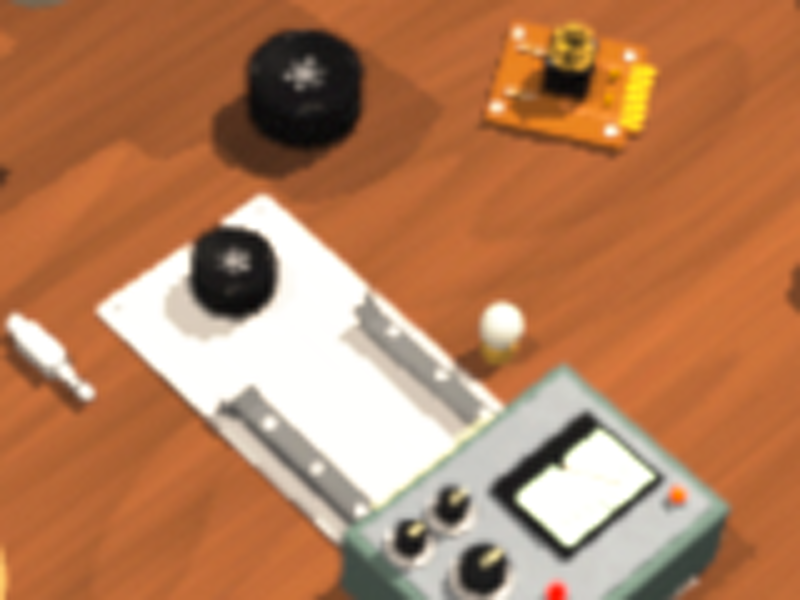

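```bash
python3 - <<'E'
from h import *
a=cap('scene');f=lambda x,y,z:onz(a,255+x/5-.4,132+y/5-.4,z)[:2]
L=f(97,310,4);R=f(262,195,4);L2=f(340,545,4);R2=f(498,400,4)
print('plate',L,R,np.linalg.norm(L-R));
for p,q in((L,L2),(R,R2)):d=q-p;print(np.arctan2(d[1],d[0]),np.linalg.norm(d))
d=L-R;print('front yaw',np.arctan2(d[1],d[0])+np.pi/2, 'mid',(L+R)/2)
print('cup',f(236,258,34))
B=np.array([f(x,y,6) for x,y in((513,25),(652,45),(624,152),(485,120))]);print(B,B.mean(0))
for k in range(4):d=B[(k+1)%4]-B[k];print(np.linalg.norm(d),np.arctan2(d[1],d[0]))
print('tube',f(573,35,50)); print(optics.capture('wrist')['world_to_cam'])
print(sense()['eef_pos'])
E
```

```text
plate [403.14362293 -73.54113026] [401.22762126  62.4287806 ] 135.98340972765533
0.004350111039249879 222.927978908294
0.018300492270230687 212.5718440607504
front yaw 0.01409043263343479 mid [402.1856221   -5.55617483]
cup [446.37071136   2.63515554]
[[402.44558556 285.23705343]
 [476.62595531 343.27253342]
 [529.37179004 261.86567612]
 [450.60791021 212.54017753]] [464.76281028 275.72886012]
94.18515909682633 0.6638896201744708
97.00102833721692 -0.9958786218457734
92.93413569492228 -2.582098442788372
87.20347057861338 2.155914925052082
tube [461.07947808 277.39575461]
[[ 2.93247070e-01 -9.56036202e-01 -9.67600052e-04 -5.24527739e+02]
 [ 9.10039660e-01  2.79448317e-01 -3.06164098e-01  3.88919997e+01]
 [ 2.92974356e-01  8.89011701e-02  9.51978261e-01 -3.79999428e+02]
 [ 0.00000000e+00  0.00000000e+00  0.00000000e+00  1.00000000e+00]]
[ 154.5128873  -501.62879297  231.04783505]
```

Crop confirms it: the cup on the plate is at world (446,2), the plate's front edge is 136 wide (as given) at x≈402, yaw≈0.01, and the board is near (463,276), yaw≈0.6, size OK. Moving above the cup.

Emit:
play_rows([
  [19.5,33.5,-3,0,0,-0.02,1],
  [19.5,33.5,-3,0,0,-0.02,1],
  [19.5,33.5,-3,0,0,-0.02,1],
  [19.5,33.5,-3,0,0,-0.02,1],
  [19.5,33.5,-3,0,0,-0.02,1],
])

```text
time_s: 0.67
eef_pos: [250.9, -332.2, 214.0]
ee_rot: [-0.0, 0.996, 0.093, -0.0]
force: [0.2, -0.4, 0.1]
grip_width: 0.995
```

Emit:
play_rows([
  [19.5,33.5,-3,0,0,-0.02,1],
  [19.5,33.5,-3,0,0,-0.02,1],
  [19.5,33.5,-3,0,0,-0.02,1],
  [19.5,33.5,-3,0,0,-0.02,1],
  [19.5,33.5,-3,0,0,-0.02,1],
])

```text
time_s: 1.08
eef_pos: [350.5, -155.7, 198.7]
ee_rot: [0.001, 0.999, 0.039, 0.0]
force: [0.6, -2.0, -0.1]
grip_width: 1.0
```

Emit:
play_rows([
  [19.5,33.5,-3,0,0,-0.02,1],
  [19.5,33.5,-3,0,0,-0.02,1],
  [19.5,33.5,-3,0,0,-0.02,1],
  [0,0,0,0,0,0,1],
  [0,0,0,0,0,0,1],
])

```text
time_s: 1.5
eef_pos: [412.4, -42.6, 189.4]
ee_rot: [0.001, 1.0, 0.011, 0.001]
force: [-1.0, 0.3, 0.1]
grip_width: 1.001
```

```bash
python3 - <<'E'
from h import *
w=cap('wrist','w1.png');a=cap('scene');print(sense()['eef_pos'])
print(proj(w,[[446,2,34],[402,-73.5,4],[401,62,4],[527,-4,4]]))
E
```

```text
[411.96818186 -44.02518588 189.45656467]
[[271.26081752 137.58558599]
 [353.47734515 179.59676166]
 [215.48994071 177.77200361]
 [280.96706505  40.10216702]]
```

View pics/w1.png

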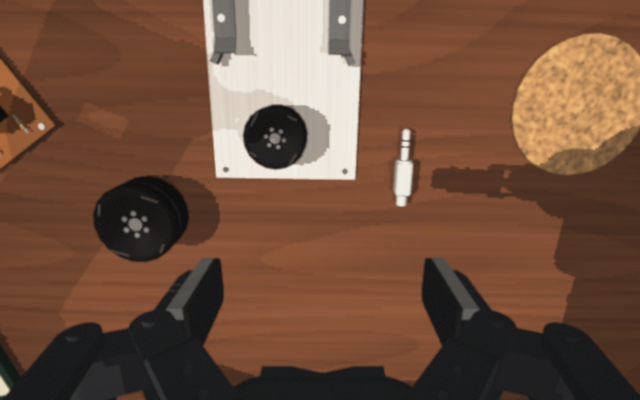

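Wrist view: cup top centred at about (275,137), predicted (271,138); plate corners at (217,179) and (355,180), the rails beyond. They agree.

```bash
python3 - <<'E'
from h import *
w=cap('wrist')
g=cv2.cvtColor(w['img'],cv2.COLOR_BGR2GRAY)
m=(g[95:176,232:318]<45).astype(np.uint8);n,l,s,c=cv2.connectedComponentsWithStats(m);k=1+np.argmax(s[1:,4]);print(s[k]+[232,95,0,0,0])
for u,v in((274,138),(275,137)):print(onz(w,u,v,34))
for u,v in((244,137),(307,137)):print(onz(w,u,v,32))
L=onz(w,355.5,180,4);R=onz(w,216,179,4);print(L,R,np.linalg.norm(L-R))
print('lip screws',onz(w,221,18,17),onz(w,342,19.5,17))
E
```

```text
[ 243  106   62   62 2585]
[445.41688331  -1.88403226  34.        ]
[446.29096378  -2.76357982  34.        ]
[445.54108272  24.36759462  32.        ]
[446.48464927 -30.1873315   32.        ]
[401.1225137  -76.93377718   4.        ] [399.66532691  60.21243216   4.        ] 137.1539504794614
lip screws [541.59087346  42.21957246  17.        ] [542.05292718 -57.97004255  17.        ]
```

Emit:
play_rows([
  [17,21,-5,0,0,-0.01,1],
  [17,21,-15,0,0,-0.01,1],
  [0,0,-40,0,0,0,1],
  [0,0,-40,0,0,0,1],
  [0,0,-20,0,0,0,1],
])

```text
time_s: 2.07
eef_pos: [449.8, -9.2, 71.4]
ee_rot: [0.003, 1.0, -0.008, 0.009]
force: [-0.1, -0.2, -0.8]
grip_width: 1.001
```

Emit:
play_rows([
  [0,0,0,0,0,0,1],
])

```text
time_s: 2.15
eef_pos: [447.7, -10.1, 68.3]
ee_rot: [0.003, 1.0, -0.009, 0.006]
force: [-0.5, 0.6, 0.2]
grip_width: 1.003
```

Emit:
play_rows([
  [-1,8,-6,0.006,0.012,0.018,1],
  [0,0.5,-18,0,0,0,1],
  [0,0,-18,0,0,0,1],
  [0,0,-10,0,0,0,1],
  [0,0,0,0,0,0,1],
])

```text
time_s: 2.57
eef_pos: [449.3, -5.2, 19.4]
ee_rot: [-0.0, 1.0, -0.002, 0.003]
force: [-0.1, 0.7, 0.8]
grip_width: 0.999
```

Emit:
play_rows([
  [-3,4,-4,0,0.004,0.002,1],
  [0,0,-5,0,0,0,1],
  [0,0,0,0,0,0,1],
])

```text
time_s: 2.82
eef_pos: [447.9, -1.9, 12.8]
ee_rot: [0.0, 1.0, -0.001, 0.003]
force: [-0.3, 0.1, -0.6]
grip_width: 0.996
```

Emit:
play_rows([
  [0,0,0,0,0,0,0.3],
  [0,0,0,0,0,0,0],
  [0,0,0,0,0,0,-0.3],
  [0,0,0,0,0,0,-0.6],
  [0,0,0,0,0,0,-0.6],
], grip_force=35)

```text
time_s: 3.23
eef_pos: [448.9, -2.1, 15.0]
ee_rot: [0.001, 1.0, -0.001, 0.004]
force: [-0.4, 0.0, -2.3]
grip_width: 0.64
```

Emit:
play_rows([
  [0,0,0,0,0,0,-0.6],
  [0,0,0,0,0,0,-0.6],
])

```text
time_s: 3.4
eef_pos: [448.8, -2.0, 15.0]
ee_rot: [0.001, 1.0, -0.001, 0.004]
force: [0.5, 0.7, -1.3]
grip_width: 0.641
```

Emit:
play_rows([
  [0,0,15,0,0,0,-1],
  [0,0,30,0,0,0,-1],
  [0,-15,30,0,0,0,-1],
  [3,-35,10,0,0,0,-1],
  [4,-35,0,0,0,0,-1],
])

```text
time_s: 3.82
eef_pos: [453.0, -84.5, 102.3]
ee_rot: [-0.0, 1.0, 0.003, 0.001]
force: [0.4, -0.8, -1.4]
grip_width: 0.638
```

Emit:
play_rows([
  [4,-36,0,0,0,0,-1],
  [4,-36,0,0,0,0,-1],
  [4,-36,0,0,0,0,-1],
  [4,-36,0,0,0,0,-1],
  [4,-25,0,0,0,0,-1],
])

```text
time_s: 4.23
eef_pos: [472.5, -262.9, 103.9]
ee_rot: [0.001, 1.0, 0.003, 0.002]
force: [0.7, 0.4, -1.5]
grip_width: 0.638
```

Emit:
play_rows([
  [0,-10,0,0,0,0,-1],
  [0,0,0,0,0,0,-1],
])

```text
time_s: 4.4
eef_pos: [472.1, -277.8, 103.2]
ee_rot: [0.001, 1.0, 0.001, 0.002]
force: [-0.7, 0.8, -1.7]
grip_width: 0.642
```

Emit:
play_rows([
  [5,-6,-25,0,0,0,-1],
  [0,0,-25,0,0,0,-1],
  [0,0,-18,0,0,0,-1],
  [0,0,-8,0,0,0,-1],
  [0,0,0,0,0,0,-1],
])

```text
time_s: 4.82
eef_pos: [476.9, -278.5, 24.9]
ee_rot: [0.0, 1.0, 0.002, 0.002]
force: [0.0, -0.2, -1.0]
grip_width: 0.638
```

Emit:
play_rows([
  [0,-3,-4,0,0,0,-1],
  [0,0,-3,0,0,0,-1],
  [0,0,-2,0,0,0,-1],
  [0,0,-1,0,0,0,-1],
  [0,0,-1,0,0,0,-1],
])

```text
time_s: 5.23
eef_pos: [478.4, -280.5, 16.4]
ee_rot: [0.002, 1.0, 0.003, 0.004]
force: [0.4, 0.5, -1.3]
grip_width: 0.64
```

```bash
python3 - <<'E'
from h import *
s=sense();print(s['eef_pos'],s['force'])
i=cap('side')['img'];j=cap('scene')['img']
p=cv2.resize(i[215:305,280:380],(440,396),interpolation=2);q=cv2.resize(j[205:285,190:270],(360,396),interpolation=2)
cv2.imwrite('pics/p.png',np.hstack([p,q]))
E
```

```text
[ 478.40314504 -280.49035366   16.3721988 ] [ 0.42214935  0.54341582 -1.34440014]
```

Emit:
play_rows([
  [0,0,-1,0,0,0,-1],
  [0,0,-1,0,0,0,-1],
  [0,0,-1,0,0,0,-1],
])

```text
time_s: 5.58
eef_pos: [478.5, -280.8, 14.5]
ee_rot: [0.002, 1.0, 0.003, 0.004]
force: [-5.6, 3.4, 19.0]
grip_width: 0.64
```

Contact (19 N up). Ease off and let go.

Emit:
play_rows([
  [0,0,0.5,0,0,0,-1],
  [0,0,0,0,0,0,0.35],
  [0,0,0,0,0,0,0.5],
  [0,0,0,0,0,0,1],
  [0,0,0,0,0,0,1],
])

```text
time_s: 6.0
eef_pos: [479.0, -281.4, 15.9]
ee_rot: [0.003, 1.0, 0.003, 0.005]
force: [0.4, 0.5, 0.2]
grip_width: 0.986
```

Emit:
play_rows([
  [0,0,0,0,0,0,1],
  [0,0,8,0,0,0,1],
  [0,0,30,0,0,0,1],
  [0,0,40,0,0,0,1],
  [0,10,40,0,0,0,1],
])

```text
time_s: 6.42
eef_pos: [475.0, -269.1, 131.0]
ee_rot: [-0.003, 1.0, 0.002, -0.001]
force: [0.7, -0.8, 0.2]
grip_width: 1.0
```

Emit:
play_rows([
  [0,41,0,0,0,0.05,1],
  [0,41,0,0,0,0.05,1],
  [0,41,0,0,0,0.05,1],
  [0,41,0,0,0,0.05,1],
  [0,41,0,0,0,0.05,1],
])

```text
time_s: 6.83
eef_pos: [477.4, -65.7, 144.0]
ee_rot: [0.004, 0.992, 0.126, 0.008]
force: [0.9, 0.9, 0.4]
grip_width: 1.0
```

Emit:
play_rows([
  [-10,40,0,0,0,0.05,1],
  [-10,40,0,0,0,0.05,1],
  [-10,40,0,0,0,0.05,1],
  [-10,40,0,0,0,0.05,1],
  [-10,40,0,0,0,0.05,1],
])

```text
time_s: 7.25
eef_pos: [426.5, 136.4, 147.6]
ee_rot: [0.004, 0.967, 0.255, 0.011]
force: [0.8, -0.4, 0.2]
grip_width: 1.0
```

Emit:
play_rows([
  [-10,30,10,0,0,0.1,1],
  [0,0,0,0,0,0,1],
  [0,0,0,0,0,0,1],
])

```text
time_s: 7.5
eef_pos: [412.9, 173.9, 159.8]
ee_rot: [0.003, 0.951, 0.31, 0.012]
force: [0.3, -0.3, -0.9]
grip_width: 0.996
```

```bash
python3 - <<'E'
from h import *
s=sense();print(s['eef_pos'],s['ee_rot'],s['joints'])
w=cap('wrist');j=cap('scene')['img']
q=cv2.resize(j[205:285,190:350],(640,320),interpolation=2)
o=np.zeros((600,640,3),np.uint8);o[:320]=q
cv2.imwrite('pics/w2.png',w['img']);cv2.imwrite('pics/cup.png',q)
E
```

```text
[412.9316691  173.91164082 159.79280689] [0.00257691 0.95054037 0.31034948 0.01222933] [ 1.36467364e-01  2.07181440e-01  1.83660950e+00 -8.12351160e-04
  1.07281563e+00  1.07647050e+00]
```

View pics/w2.png

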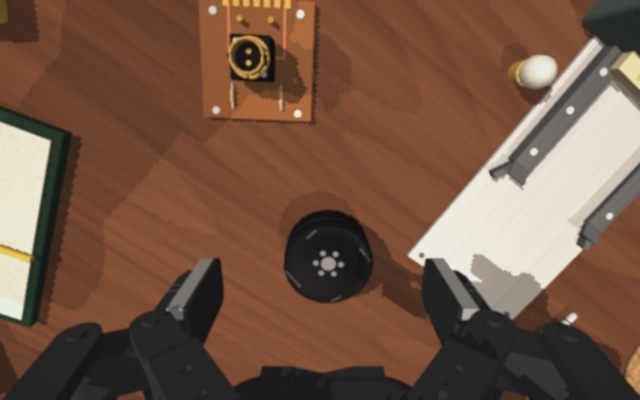

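View pics/cup.png

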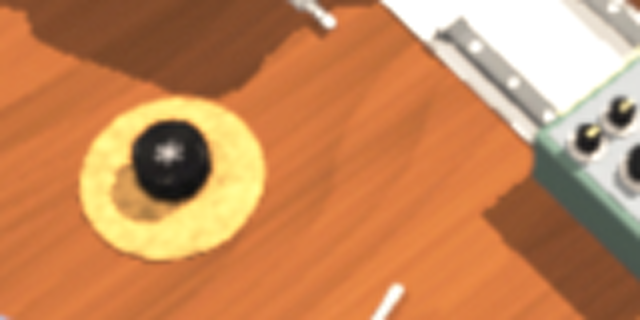

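Wrist view: board upright in the image, screws at (213,10), (300,14), (216,109), (297,113), tube top at (250,57). Second view: the cup sits ear side up well inside the mat, and the plate is clear.

```bash
python3 - <<'E'
from h import *
w=cap('wrist');T=np.array(w['world_to_cam']);s=sense();print('cam-tcp',-T[:3,:3].T@T[:3,3]-s['eef_pos'])
S=np.array([onz(w,u,v,6)[:2] for u,v in((213,10),(300,14),(297,113),(216,109))]);print(S,S.mean(0))
for i,j in((3,0),(2,1),(1,0),(2,3)):d=S[j]-S[i];print(np.linalg.norm(d),np.arctan2(d[1],d[0]))
print('tube',onz(w,250,57,50))
E
```

```text
cam-tcp [ 60.01350327  46.25209948 144.08535287]
[[475.69879491 320.49976377]
 [512.97479292 263.93008846]
 [449.41207884 222.5822602 ]
 [412.52125132 279.40610081]] [462.6517295  271.60455331]
75.3663794400825 0.5766896061045947
75.82784134554576 0.5767297598747644
67.74679470414584 2.153430312844734
67.74866801738774 2.1466187345130896
tube [465.02724471 269.54013498  50.        ]
```

Emit:
play_rows([
  [17,32,-15,-0.001,0.008,-0.02,1],
  [17,32,-15,-0.001,0.008,-0.02,1],
  [17,32,-20,-0.001,0.008,-0.014,1],
  [0,0,-20,0,0,0,1],
  [0,0,0,0,0,0,1],
])

```text
time_s: 8.07
eef_pos: [470.6, 265.8, 86.8]
ee_rot: [0.002, 0.962, 0.274, 0.001]
force: [-0.5, -0.1, -0.7]
grip_width: 1.004
```

Emit:
play_rows([
  [0,0,0,0,0,0,1],
])

```text
time_s: 8.15
eef_pos: [471.1, 264.9, 86.5]
ee_rot: [0.002, 0.962, 0.273, 0.001]
force: [0.4, 0.1, 0.0]
grip_width: 0.998
```

```bash
cat >> h.py <<'E'
from scipy.spatial.transform import Rotation as Ro
def fix(x,y,z,yaw):
    s=sense();q=s['ee_rot'];R=Ro.from_quat([q[1],q[2],q[3],q[0]])
    G=Ro.from_euler('z',yaw)*Ro.from_euler('x',np.pi)
    print('pos',np.round(s['eef_pos'],1),'need',np.round(np.array([x,y,z])-s['eef_pos'],1),np.round((G*R.inv()).as_rotvec(),3),'F',np.round(s['force'],1))
E
python3 -c "
from h import *
fix(464,270.5,11,.577)"
```

```text
pos [471.1 264.9  86.5] need [ -7.1   5.6 -75.5] [0.003 0.002 0.024] F [0.4 0.1 0. ]
```

Emit:
play_rows([
  [-7,5.5,-15,0.003,0.002,0.024,1],
  [0,0,-20,0,0,0,1],
  [0,0,-20,0,0,0,1],
  [0,0,0,0,0,0,1],
])

```text
time_s: 8.48
eef_pos: [466.8, 266.0, 35.0]
ee_rot: [0.0, 0.96, 0.281, 0.003]
force: [-1.1, -1.2, -0.5]
grip_width: 0.999
```

```bash
python3 -c "
from h import *
fix(464,270.5,11,.577)
w=cap('wrist','w3.png')
print(proj(w,[[464,270.5,50],[464,270.5,36]]))"
```

```text
pos [466.8 266.   35. ] need [ -2.8   4.5 -24. ] [-0.002  0.006  0.007] F [-1.1 -1.2 -0.5]
[[309.83646512 279.59145959]
 [310.83787879 263.26013672]]
```

View pics/w3.png

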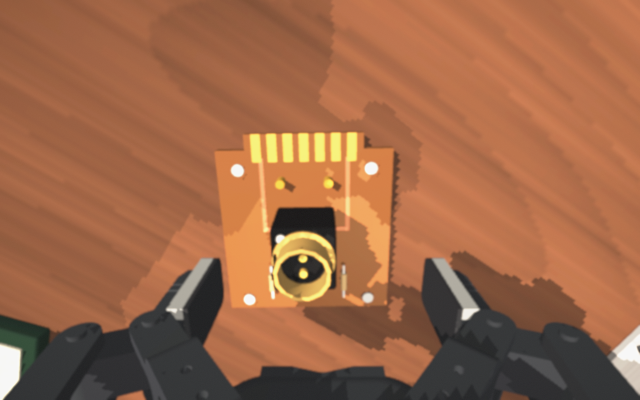

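Tube top is at (302,265) and the screws at (237,170), (371,168), (249,299), (367,298). Refine once.

```bash
python3 - <<'E'
from h import *
w=cap('wrist')
S=np.array([onz(w,u,v,6)[:2] for u,v in((237,170),(371,168),(367,298),(249,299))]);print(S.mean(0))
for i,j in((3,0),(2,1),(1,0),(2,3)):d=S[j]-S[i];print(np.linalg.norm(d),np.arctan2(d[1],d[0]))
t=onz(w,302,265,50);print('tube',t)
fix(t[0],t[1],11,.577)
E
```

```text
[461.64366216 272.82313015]
77.12117882718591 0.5845479929620545
77.49326072370246 0.5813976378153409
69.04960841500854 2.154013283727621
68.80697820652915 2.14860650978377
tube [468.20429304 276.68809013  50.        ]
pos [468.6 266.8  37.9] need [ -0.4   9.8 -26.9] [-0.003  0.01   0.007] F [ 0.1  0.3 -0.2]
```

```bash
python3 - <<'E'
from h import *
w=cap('wrist')
S=np.array([onz(w,u,v,6)[:2] for u,v in((217,152),(393,150),(388,305),(230,307))]);print(S.mean(0))
for i,j in((3,0),(2,1),(1,0),(2,3)):d=S[j]-S[i];print(np.linalg.norm(d),np.arctan2(d[1],d[0]))
i=w['img'][200:300,260:345];cv2.imwrite('pics/z.png',i)
g=cv2.cvtColor(w['img'],cv2.COLOR_BGR2HSV);m=cv2.inRange(g,(18,90,60),(35,255,255))[225:305,265:340]
n,l,s,c=cv2.connectedComponentsWithStats(m);k=1+np.argmax(s[1:,4]);print(s[k]+[265,225,0,0,0])
t=onz(w,302,262,50);print(t);fix(t[0],t[1],11,.58)
E
```

```text
[464.08324694 273.80467262]
92.44909605494514 0.5604998235111428
92.16253680780738 0.598540039082879
89.90868589836094 2.150399516709747
93.42026963200983 2.153463257929887
[ 272  232   63   69 2516]
[469.55572344 277.67100512  50.        ]
pos [468.8 267.2  38.3] need [  0.7  10.5 -27.3] [-0.004  0.012  0.01 ] F [ 0.2  0.4 -0.1]
```

Emit:
play_rows([
  [-3,8,-5,-0.004,0.012,0.01,1],
  [0,0,-12,0,0,0,0.6],
  [0,0,-11,0,0,0,0.4],
  [0,0,0,0,0,0,0.4],
])

```text
time_s: 8.97
eef_pos: [467.8, 276.2, 12.4]
ee_rot: [0.0, 0.958, 0.286, 0.003]
force: [0.1, 0.2, 0.3]
grip_width: 0.699
```

```bash
python3 -c "
from h import *
fix(465.5,274.8,11,.58)"
```

```text
pos [467.8 276.2  12.4] need [-2.3 -1.4 -1.4] [-0.001  0.005 -0.001] F [0.1 0.2 0.3]
```

Emit:
play_rows([
  [-2,-1,0,0,0.005,0,0],
  [0,0,0,0,0,0,-0.3],
  [0,0,0,0,0,0,-1],
  [0,0,0,0,0,0,-1],
  [0,0,0,0,0,0,-1],
], grip_force=60)

```text
time_s: 9.38
eef_pos: [465.2, 275.1, 12.0]
ee_rot: [-0.001, 0.958, 0.286, -0.001]
force: [-0.0, -0.3, -2.2]
grip_width: 0.34
```

Emit:
play_rows([
  [0,0,0,0,0,0,-1],
  [0,0,0,0,0,0,-1],
])

```text
time_s: 9.55
eef_pos: [465.1, 275.0, 12.0]
ee_rot: [-0.001, 0.958, 0.286, -0.001]
force: [-0.3, -0.5, -2.2]
grip_width: 0.339
```

```bash
python3 -c "
from h import *
fix(465.5,274.8,11,.58)"
```

```text
pos [465.1 275.   12. ] need [ 0.4 -0.2 -1. ] [-0.001 -0.002 -0.001] F [-0.3 -0.5 -2.2]
```

Emit:
play_rows([
  [0,0,15,0,0,0,-1],
  [0,0,30,0,0,0,-1],
  [0,0,35,0,0,0,-1],
  [-2,-20,10,0,0,-0.05,-1],
  [-3,-28,0,0,0,-0.06,-1],
])

```text
time_s: 9.97
eef_pos: [458.3, 228.2, 104.0]
ee_rot: [-0.001, 0.972, 0.234, -0.002]
force: [-0.3, -0.7, -1.9]
grip_width: 0.339
```

Emit:
play_rows([
  [-3,-28,0,0,0,-0.06,-1],
  [-3,-28,0,0,0,-0.06,-1],
  [-3,-28,0,0,0,-0.06,-1],
  [-3,-28,0,0,0,-0.06,-1],
  [-3,-28,0,0,0,-0.06,-1],
])

```text
time_s: 10.38
eef_pos: [442.1, 83.3, 106.0]
ee_rot: [-0.001, 0.997, 0.081, 0.0]
force: [0.4, -0.9, -1.9]
grip_width: 0.338
```

Emit:
play_rows([
  [-3,-28,0,0,0,-0.06,-1],
  [-3,-28,0,0,0,-0.06,-1],
  [0,-20,0,0,0,-0.05,-1],
  [0,0,0,0,0,0,-1],
  [0,0,0,0,0,0,-1],
])

```text
time_s: 10.8
eef_pos: [434.6, -0.6, 106.5]
ee_rot: [-0.001, 1.0, -0.013, 0.001]
force: [0.2, 0.3, -2.0]
grip_width: 0.334
```

```bash
python3 -c "
from h import *
fix(436,-7,40,.005)
w=cap('wrist','w4.png')"
```

```text
pos [434.6  -0.6 106.5] need [  1.4  -6.4 -66.5] [-0.001  0.002  0.031] F [ 0.2  0.3 -2. ]
```

View pics/w4.png

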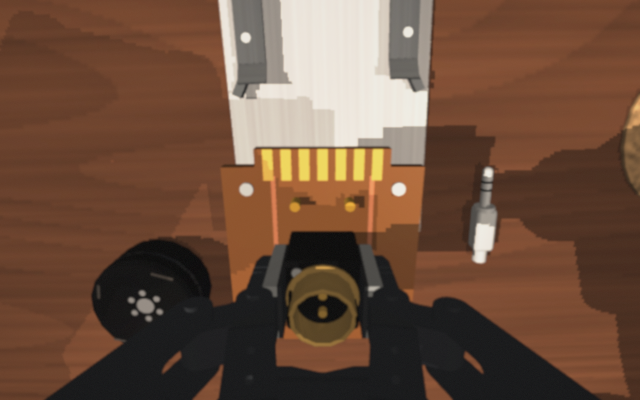

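Wrist view: board held square with tongue corners (255,149), (390,149) and screws (246,189), (399,189). The rail lip screws are at (246,38), (408,32) and the plate edges at x≈221–233 and 428–436.

```bash
python3 - <<'E'
from h import *
w=cap('wrist');g=cv2.cvtColor(w['img'],cv2.COLOR_BGR2GRAY).astype(int)
f=lambda u,v,z:onz(w,u,v,z)[:2]
print('tongue',f(255,149,100.5),f(390,149,100.5),'corners',f(222,167,100.5),f(424,167,100.5),'scr',f(246,189,100.5),f(399,189,100.5))
print('lipscr',f(246,38,17),f(408,32,17),'mouth tips',f(242,94,16),f(416,90,16))
hs=cv2.cvtColor(w['img'],cv2.COLOR_BGR2HSV)
L=[];R=[]
for v in range(5,150,6):
    m=np.where((hs[v,200:460,1]<70))[0]+200
    if len(m): L.append(f(m[0],v,4));R.append(f(m[-1]+1,v,4))
L=np.array(L);R=np.array(R)
for E in(L,R):
    p=np.polyfit(E[:,0],E[:,1],1);r=E[:,1]-np.polyval(p,E[:,0]);k=abs(r)<2*np.median(abs(r))+.5;p=np.polyfit(E[k,0],E[k,1],1);print('edge slope',p[0],'y@525',np.polyval(p,525),'y@440',np.polyval(p,440),k.sum())
E
```

```text
tongue [487.03323674  27.59919384] [485.50533917 -30.80805121] corners [479.46068868  42.8381883 ] [477.14095234 -46.05683997] scr [469.08222988  33.18292847] [467.29610002 -35.44254985]
lipscr [541.70601343  44.30442698] [542.50824834 -55.7080066 ] mouth tips [508.37785248  50.11134441] [507.93614413 -62.65911127]
edge slope 0.004384145353653028 y@525 62.17863254554174 y@440 61.805980190481236 25
edge slope 0.009554841831436137 y@525 -74.64982484587792 y@440 -75.46198640154998 25
```

Emit:
play_rows([
  [0,-6,-20,0,0,0.033,-1],
  [0,0,-25,0,0,0,-1],
  [0,0,-22,0,0,0,-1],
  [0,0,0,0,0,0,-1],
])

```text
time_s: 11.23
eef_pos: [435.9, -2.5, 38.6]
ee_rot: [-0.0, 1.0, 0.009, 0.003]
force: [-1.4, 0.2, -2.1]
grip_width: 0.338
```

```bash
python3 -c "
from h import *
fix(436,-6.9,18,.007)"
```

```text
pos [435.9  -2.5  38.6] need [  0.1  -4.4 -20.6] [-0.     0.007 -0.012] F [-1.4  0.2 -2.1]
```

Emit:
play_rows([
  [0,-4.5,-10,0,0.006,-0.012,-1],
  [0,0,-7,0,0,0,-1],
  [0,0,-2,0,0,0,-1],
  [0,0,0,0,0,0,-1],
])

```text
time_s: 11.57
eef_pos: [436.8, -4.4, 20.6]
ee_rot: [-0.0, 1.0, 0.006, 0.0]
force: [-0.1, 0.1, -2.5]
grip_width: 0.341
```

```bash
python3 -c "
from h import *
fix(436,-6.9,17,.007)"
```

```text
pos [436.8  -4.4  20.6] need [-0.8 -2.5 -3.6] [-0.001  0.001 -0.006] F [-0.1  0.1 -2.5]
```

Emit:
play_rows([
  [0,-2.5,-2,0,0,-0.006,-1],
  [0,-1,-1.5,0,0,0,-1],
  [0,0,0,0,0,0,-1],
])

```text
time_s: 11.82
eef_pos: [437.8, -7.6, 18.7]
ee_rot: [-0.0, 1.0, 0.004, 0.002]
force: [0.1, -0.2, -2.0]
grip_width: 0.338
```

```bash
python3 -c "
from h import *
fix(436,-6.9,17,.007)
w=cap('wrist','w5.png')"
```

```text
pos [437.8  -7.6  18.7] need [-1.8  0.7 -1.7] [-0.     0.004 -0.001] F [ 0.1 -0.2 -2. ]
```

View pics/w5.png

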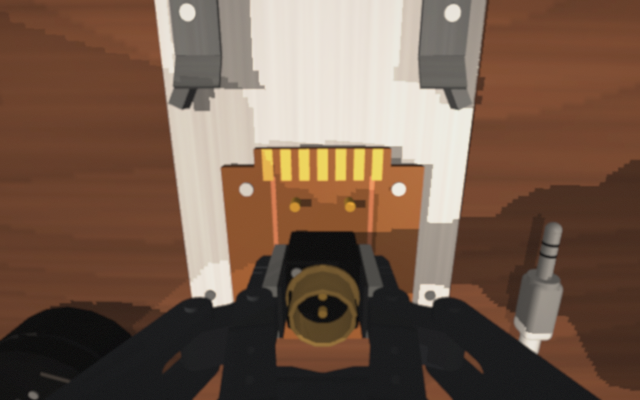

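Board is centred to about 1 mm (board middle 323, rail middle 320). Slide in.

Emit:
play_rows([
  [8,1,-1,0,0.003,0,-1],
  [12,0.1,0,0,0,0,-1],
  [12,0.1,0,0,0,0,-1],
  [8,0.1,0,0,0,0,-1],
  [0,0,0,0,0,0,-1],
])

```text
time_s: 12.28
eef_pos: [481.9, -6.3, 18.8]
ee_rot: [0.0, 1.0, 0.004, 0.001]
force: [0.7, -0.1, -1.7]
grip_width: 0.337
```

```bash
python3 -c "
from h import *
fix(490,-6,17,.007);print(sense()['wrist_torque'])"
```

```text
pos [481.9  -6.3  18.8] need [ 8.1  0.3 -1.8] [ 0.001  0.003 -0.   ] F [ 0.7 -0.1 -1.7]
[ 0.00409079  0.016102   -0.04418337]
```

Emit:
play_rows([
  [3,0.2,-1.5,0,0.003,0,-1],
  [8,0.1,-0.5,0,0,0,-1],
  [8,0.1,0,0,0,0,-1],
  [8,0.1,0,0,0,0,-1],
  [0,0,0,0,0,0,-1],
])

```text
time_s: 12.7
eef_pos: [511.4, -5.6, 16.6]
ee_rot: [0.0, 1.0, 0.003, -0.0]
force: [0.2, -0.0, -1.3]
grip_width: 0.342
```

```bash
python3 -c "
from h import *
fix(583,-6,17,.007);print(sense()['wrist_torque'])"
```

```text
pos [511.4  -5.6  16.6] need [71.6 -0.4  0.4] [ 0.001 -0.001  0.   ] F [ 0.2 -0.  -1.3]
[-0.03046397  0.0126123  -0.01743678]
```

No contact forces, well inside the rails. Continue.

Emit:
play_rows([
  [9,0,0,0,0,0,-1],
  [9,0.1,0,0,0,0,-1],
  [9,0.1,0,0,0,0,-1],
  [9,0.1,0,0,0,0,-1],
  [4,0,0,0,0,0,-1],
])

```text
time_s: 13.12
eef_pos: [552.0, -4.9, 16.0]
ee_rot: [-0.0, 1.0, 0.003, -0.002]
force: [-1.2, 0.0, 0.0]
grip_width: 0.338
```

```bash
python3 -c "
from h import *
fix(583,-6,16.5,.007);print(sense()['wrist_torque'])"
```

```text
pos [552.   -4.9  16. ] need [31.  -1.1  0.5] [-0.    -0.004  0.   ] F [-1.2  0.   0. ]
[0.06982432 0.15481957 0.1036421 ]
```

Emit:
play_rows([
  [7,-0.3,0.3,0,-0.003,0,-1],
  [7,-0.3,0,0,0,0,-1],
  [5,0,0,0,0,0,-1],
  [3,0,0,0,0,0,-1],
])

```text
time_s: 13.45
eef_pos: [575.2, -5.5, 16.0]
ee_rot: [-0.0, 1.0, 0.003, -0.001]
force: [-0.3, -0.0, -1.2]
grip_width: 0.341
```

```bash
python3 -c "
from h import *
fix(583,-6,16.5,.007);print(sense()['wrist_torque'])"
```

```text
pos [575.2  -5.5  16. ] need [ 7.8 -0.5  0.5] [-0.    -0.002  0.   ] F [-0.3 -0.  -1.2]
[-0.05720397  0.02604857  0.03563899]
```

Tongue is already in the slot. Now small steps until it stops.

Emit:
play_rows([
  [2,0,0,0,0,0,-1],
  [2,0,0,0,0,0,-1],
  [1.5,0,0,0,0,0,-1],
])

```text
time_s: 13.7
eef_pos: [581.1, -5.4, 15.9]
ee_rot: [-0.0, 1.0, 0.004, -0.001]
force: [-0.4, -0.3, 0.0]
grip_width: 0.337
```

Emit:
play_rows([
  [1.5,0,0,0,0,0,-1],
  [1.5,0,0,0,0,0,-1],
])

```text
time_s: 13.87
eef_pos: [583.6, -5.3, 15.9]
ee_rot: [-0.0, 1.0, 0.004, -0.002]
force: [-11.0, -2.5, 7.0]
grip_width: 0.335
```

Emit:
play_rows([
  [1.5,0,0,0,0,0,-1],
  [1.5,0,0,0,0,0,-1],
])

```text
time_s: 14.03
eef_pos: [583.7, -5.3, 16.3]
ee_rot: [-0.001, 1.0, 0.003, -0.007]
force: [-11.0, -1.4, 7.6]
grip_width: 0.338
```

```bash
python3 - <<'E'
from h import *
fix(583,-6,16.5,.007)
w=cap('wrist')['img'];j=cap('scene')['img']
o=np.zeros((600,800,3),np.uint8);o[:250,:400]=cv2.resize(w,(400,250));o[250:,:]=cv2.resize(j[165:252,280:479],(800,350),interpolation=2)
o[:250,400:]=cv2.resize(w[50:250,160:480],(400,250),interpolation=2)
cv2.imwrite('pics/e.png',o)
E
```

```text
pos [583.7  -5.3  16.3] need [-0.7 -0.7  0.2] [-0.001 -0.013  0.   ] F [-11.   -1.4   7.6]
```

View pics/e.png

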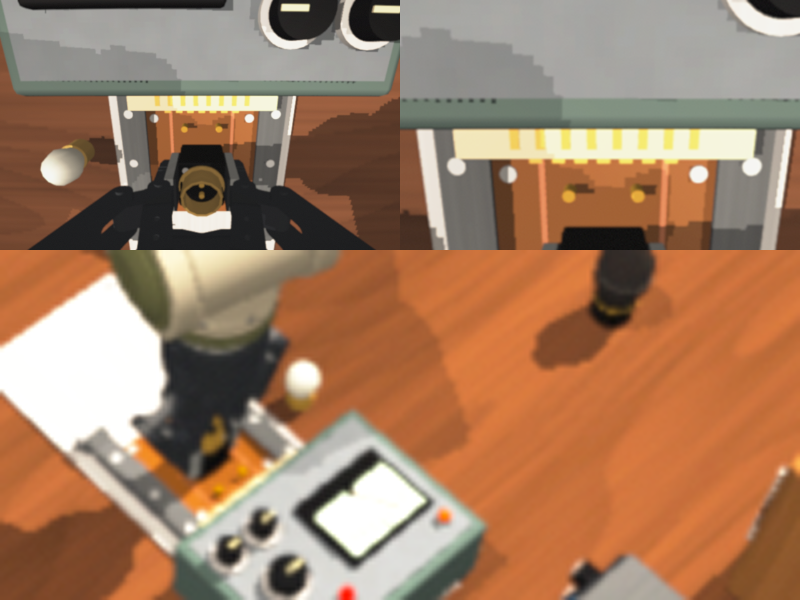

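It stopped dead at TCP x=583.7, as predicted. The picture shows the board under both lips and up against the connector. Level the tool, open a little (to clear the lips) and withdraw upward.

Emit:
play_rows([
  [0,0,-0.3,0,-0.013,0,-1],
  [0,0,0,0,0,0,-0.2],
  [0,0,0,0,0,0,-0.1],
  [0,0,0,0,0,0,-0.1],
])

```text
time_s: 14.47
eef_pos: [583.7, -5.4, 16.6]
ee_rot: [-0.001, 1.0, 0.003, 0.0]
force: [-0.1, -0.1, 1.2]
grip_width: 0.452
```

Emit:
play_rows([
  [0,0,5,0,0,0,-0.1],
  [0,0,15,0,0,0,-0.1],
  [0,0,30,0,0,0,-0.1],
  [0,0,35,0,0,0,-0.1],
  [-35,0,20,0,0,0,-0.1],
])

```text
time_s: 14.88
eef_pos: [550.0, -5.6, 122.4]
ee_rot: [-0.001, 1.0, 0.003, -0.001]
force: [1.6, -0.1, 0.5]
grip_width: 0.451
```

Emit:
play_rows([
  [-38,0,10,0,0,0,0],
  [-38,0,10,0,0,0,0],
  [-30,0,0,0,0,0,0],
  [0,0,0,0,0,0,0],
  [0,0,0,0,0,0,0],
])

```text
time_s: 15.3
eef_pos: [438.6, -5.3, 150.0]
ee_rot: [0.001, 1.0, 0.003, 0.004]
force: [0.3, 0.3, 0.8]
grip_width: 0.499
```

```bash
python3 - <<'E'
from h import *
w=cap('wrist')['img'];j=cap('scene')['img'];print(sense()['eef_pos'])
o=np.zeros((600,800,3),np.uint8);o[:350]=cv2.resize(w[0:280],(800,350),interpolation=2);o[350:,:400]=cv2.resize(j[165:240,280:400],(400,250),interpolation=2)
o[350:,400:]=cv2.resize(j[120:300,180:468],(400,250),interpolation=2)
cv2.imwrite('pics/f.png',o)
E
```

```text
[439.27521793  -5.29852799 149.38608859]
```

View pics/f.png

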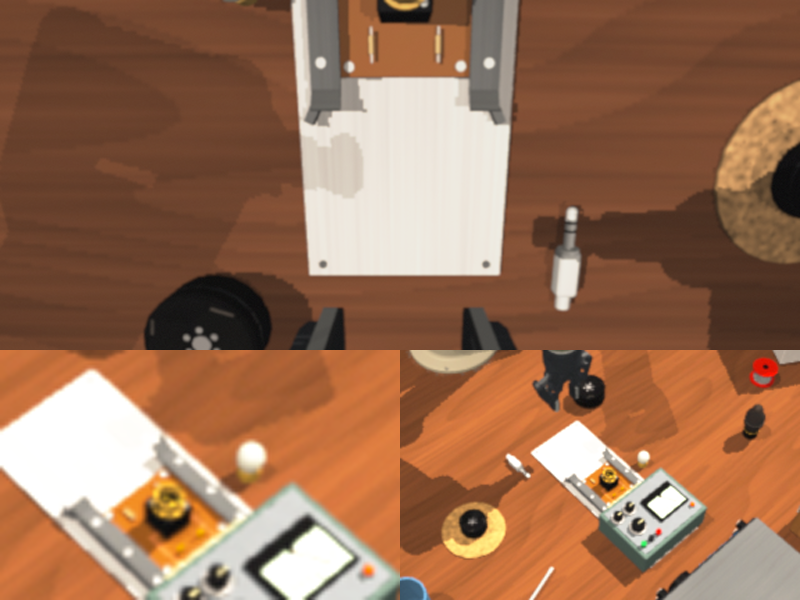

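```bash
python3 - <<'E'
from h import *
w=cap('wrist')
for u,v in((285,62),(368,62)):
    print(onz(w,u,v,10)-onz(w,u,220,4))
E
```

```text
[132.21831899  -3.98481398   6.        ]
[132.21219641   6.67568239   6.        ]
```

```bash
python3 -c "
from h import *
print(ctrl.finish_job(),sense()['time_s'])"
```

```text
the job is handed in; nothing more can be done
the job is handed in; nothing more can be done
```

The job is done and handed in at about 15 s of robot time. `finish_job` reports no verdict, so the results below rest on my own checks.

- **Cup:** I took the smaller cup off the loading plate and set it down ear side up near the middle of the cork mat. The touchdown peaked at about 19 N at the wrist, and the last picture shows it wholly on the mat.
- **Board:** I gripped the board by its socket block, turned it square and slid it under the rail lips, meeting almost no force until it stopped dead. It stopped at TCP x = 583.7, where about 583 was predicted, with 11 N pressing back. I then let go with a small opening and drew the gripper straight up.
- **How far home:** The board's rear edge measured 132.2 mm from the plate's front edge, where fully home is 133. That 0.8 mm difference is within the measuring error (about 1.7 mm per pixel), so it agrees with fully home but does not prove it to the millimetre.
- **Everything else:** The lamp, jack, big cup and valve look unmoved in the last picture. The arm was left clear of everything.
- **Disagreement:** The scene and wrist cameras differed by 3–5 mm sideways, so I used the wrist view for the close work.

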